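# Put the brush drawer away and open the tool drawer

### The job

The brush drawer of the binder's chest stands open with its telescoping brush tube pulled out: press the tube fully home, innermost section first, then push that drawer fully shut so that the chest's interlock frees the others, and pull the other bar-handled drawer out to its stop. Leave the knob drawer shut and do not disturb the jar, bottle and book, and let go at the end.

Things in the scene. Friction and masses are not known exactly. Their poses are not given: they have to be found in the camera images.
- chest: Fixed plywood chest, 220 deep x 433 wide x 130 high, three drawers side by side (135 mm apart, any order). Origin: centre of its underside. +x points from the drawer fronts to the back, +y along the row. Shut drawer faces lie 110 mm to -x of the origin, the top board's front edge 98 mm. Unless every other drawer is fully shut (within 5 mm) a drawer is locked and gives only some 6 mm.
- brush_drawer (a joint): How far the brush drawer is out, m: 0 shut, 0.13 at its stop; starts 0.10 to 0.125. About 2 N friction; stays where left. Tray open on top; front board 131 wide, 12 thick, its top 117 mm above the table. The tube stands in it behind the front board and, if extended, hits the chest's top board when the drawer is pushed in.
- brush_drawer_grip (a point): Middle of the brush drawer's steel bar handle, 95 mm above the table: a round bar 10 mm thick and 80 long parallel to the front, its centre line 42 mm in front of the face (37 mm free gap behind it). The frame is parallel to the chest's.
- tool_drawer (a joint): How far the other bar-handled drawer (the one to open) is out, m: 0 shut, 0.13 at its stop; same tray, front, handle and friction as the brush drawer. Starts shut.
- tool_drawer_grip (a point): Middle of the tool drawer's bar handle: same handle and offsets as on the brush drawer; it moves with the drawer.
- knob_drawer (a joint): How far the third drawer is out, m: 0 shut. It has a round steel knob and stays shut throughout.
- knob_drawer_grip (a point): Centre of the knob drawer's knob (32 mm diameter, 16 thick), 34 mm in front of the face, 95 mm above the table.
- tube_cap (a point): Centre of the top of the black cap on the innermost section of an aluminium telescoping brush tube, upright in the brush drawer and fixed to its floor, axis 48 mm behind the drawer's face (90 mm to +x of its handle bar). Sections 50, 40 and 30 mm in diameter. Fully home the cap's top is 111 mm above the table; extended it is higher by the two tube joint values.
- tube_inner (a joint): How far the innermost section stands out of the middle one beyond fully home, m: 0 home, at most 0.045; starts 0.022 to 0.045. About 3 N slides it; at 0 it stands 6 mm above the middle section's rim and carries the middle section down with it when pressed on.
- tube_middle (a joint): How far the middle section stands out of the outer one beyond fully home, m: 0 home, at most 0.045; starts 0.025 to 0.045. About 9 N slides it; at 0 its rim stands 3 mm above the outer rim. It stays where it is left.
- paste_jar: Bystander: loose glass jar with a lid, 66 mm diameter, 95 high, standing on the table in front of the knob drawer. Origin: centre of its underside.
- glue_bottle: Bystander: loose white bottle, 60 mm diameter, 135 high, standing on the chest's top. Origin: centre of its underside.
- book: Bystander: loose red book, 90 x 130 x 26, lying on the chest's top. Origin: centre of its underside.

How it is judged:
On the way, in this order (a step that is already met when the one before it is completed fails the run):
1. the brush tube is pressed fully home while its drawer is still open (value of joint each of tube_inner, tube_middle below 0.004 m and value of joint brush_drawer above 0.05 m), for 0.1 s.
2. the brush drawer is shut (value of joint brush_drawer below 0.005 m), for 0.1 s.
3. the tool drawer is pulled out to its stop with the brush drawer shut (value of joint tool_drawer above 0.115 m and value of joint brush_drawer below 0.006 m), for 0.1 s.
At the end, for the whole second after the job is handed in: Both tube sections within 4 mm of fully home, the brush drawer within 6 mm of shut, the tool drawer at rest at least 115 mm out (stop at 130 mm), the knob drawer within 8 mm of shut (all of step 3 and value of joint each of tube_inner, tube_middle below 0.004 m and value of joint knob_drawer below 0.008 m and velocity of joint tool_drawer between -0.01 and 0.01 m/s); the robot touches nothing.
It fails at once if the middle tube section is pushed down before the innermost is home (value of joint tube_inner above 0.008 m and value of joint tube_middle below 0.018 m).
It fails at once if the knob drawer is opened (value of joint knob_drawer above 0.02 m).
It fails at once if the paste jar is tipped or shoved more than 25 mm (angle between paste_jar's own z axis and vertical above 0.4 rad or distance of paste_jar from where it was at the start of the episode above 0.025 m).
It fails at once if the glue bottle is tipped or shoved more than 25 mm (angle between glue_bottle's own z axis and vertical above 0.4 rad or distance of glue_bottle from where it was at the start of the episode above 0.025 m).
It fails at once if the book is shoved more than 25 mm (distance of book from where it was at the start of the episode above 0.025 m).
It also fails if it takes over 48 s, if anything falls off the work surface, if the arm or the gripper's body presses on something with over 40 N, if the wrist force passes 120 N, or if a joint passes its speed limit or range.

### The arm

A 7-joint arm with a two-finger parallel gripper is mounted at the origin on the work surface. World frame = base frame: x ahead of the robot, y to its left, z up, the work surface at z = 0. Lengths are in m, angles in rad, forces in N, time in s.
With the tool pointing down it reaches from about 0.4 to 0.85 m from the base axis. Payload 10.4 kg.
Tool frame: the origin (TCP) lies at the very end of the fingers, on their centre line; the grasp point (between the pads) lies manip.grasp_offset behind it (manip.grasp_offset is the distance from the TCP to the grasp point, in m); z points along the fingers, x is the direction in which the jaws open and shut, and the axes are right-handed (so a half turn about z gives the same grasp; the last joint's range is limited). The gripper opens to 85 mm and grips with 20 to 120 N. Pads are 22 mm wide; open, the fingers measure 114 mm over their backs; the gripper's body (76 mm by 85 mm) begins 54 mm behind the grasp point. The pads swing forward as they close: fully open they stand 13 mm farther back than shut.
Start: joints at [1.32, 0.332, -0.065, 1.46, 0.022, 1.35, -0.088], TCP at [0.141, -0.609, 0.231] pointing down, gripper open.
Joint ranges: [-2.6, 2.6], [-0.5, 2.12], [-1.47, 1.34], [0.16, 2.42], [-1.27, 4.41], [0.06, 2.06], [-2.6, 2.6]. Speed limits (rad/s): [2.22, 2.22, 2.79, 2.79, 3.14, 3.14, 3.14].

### API

Orientations are given as a unit quaternion [x, y, z, w].
In Python, from workcell import manip gives the robot as it stands.
- The arm moves only by the shell command python3 -m crank 'ROWS' [FORCE]. ROWS is JSON, a list that holds one entry, the list of rows, each a list of 7 numbers: the shift along the world's x, y, z in units of 60 mm (1.0 is 60 mm), then the turn, a rotation vector about the world's x, y, z in units of 5 degrees (1.0 is 5 degrees), then the finger opening in mm, from 0 to 85.4. A call has 1 to 8 rows; each row shifts and turns the commanded pose from where the row before left it; what a row does not reach is not made up. A row lasts 1/8 s, in which the tool goes at most 62.5 mm and 10.7 degrees, less where a joint would pass 70% of its speed; a pose out of reach is approached as far as the arm can. A call is refused whole if a number of a shift passes 1 or a number of a turn 1, either way. A call with a gripper value outside its range is refused whole. The fingers move at their own pace and stop on an object; FORCE is the grip in N (left out, the last holds). Time passes only in rows, so rows that do not move let the fingers close. It gives the time, the measured TCP pose, the force and the opening at its end, in the units of the state.
- manip.get_obs(): the state, without advancing time (a new reading comes with each control period).
- manip.camera(name): name is "scene" or "top" or "wrist"; returns (picture, depth): 384x512x3 uint8, blue, green, red; 384x512 float32, m along the optical axis (not along the pixel's ray), 0 where there is no reading.
- manip.get_calibration(name): a dict with "fx", "fy", "cx", "cy" (pixels), "k1" (the pictures are not rectified: a ray, as slopes to the right and down, at radius r is drawn at 1 + k1 r^2 times it, then the intrinsics apply), "rvec" (rotation vector, rad) and "tvec" (3), from world to camera coordinates, as OpenCV has them; the wrist camera has in their place "T_tool_cam" (4x4, takes a point from camera to tool coordinates, whose origin is the TCP and whose axes are the tool frame's). Camera axes: x right, y down, z forward; pixel columns grow to the right and rows downward; lengths in m; the calibration is good to about 2 mm. A picture is of the moment at which its call begins: read the wrist's pose just before it. get_calibration takes no time and is no camera call.
- manip.hand_in(): hands the job in, once; it reports no verdict.
The state is a dict: "clock": time; "joint_pos": joint angles; "joint_velocities": joint speeds; "tau": joint torques, N m; "position": TCP position; "ee_rot": TCP orientation; "ft_force": force on the tool from outside, world axes, zero at the start; "torque": the same for the moment, N m; "grip_width": opening from 0.0 (shut) to 1.0 (fully open).
Only numpy, scipy, OpenCV 4.12 (cv2) and the standard library are available. Lean on these libraries where they do the work, as an engineer would, in place of code of your own. Each camera call takes 0.05 s, during which the arm holds its last target.

## Working session

There is one attempt and no reset: what is moved stays moved. The work goes in short steps, Python scripts to look and compute and a shell command to move; the robot and the scene stay as the last step left them, time stands still between calls to the robot, and variables do not carry over. Pictures are saved under pics/ and viewed, and the job is handed in when it is done.

```bash
ls; mkdir -p pics; cat > h.py <<'E'
import numpy as np, cv2
from scipy.spatial.transform import Rotation as R
from workcell import manip
def cal(n):
    c=manip.get_calibration(n); K=np.array([[c['fx'],0,c['cx']],[0,c['fy'],c['cy']],[0,0,1.]])
    return c,K
def pose(n,obs=None):
    c,K=cal(n)
    if n=='wrist':
        o=obs or manip.get_obs(); T=np.eye(4); T[:3,:3]=R.from_quat(o['ee_rot']).as_matrix(); T[:3,3]=o['position']
        return T@np.array(c['T_tool_cam'])
    Rm=cv2.Rodrigues(np.array(c['rvec'],float))[0]; T=np.eye(4); T[:3,:3]=Rm.T; T[:3,3]=-Rm.T@np.array(c['tvec'],float).ravel(); return T
def slopes(n,uv):
    c,K=cal(n); uv=np.array(uv,float).reshape(-1,1,2)
    return cv2.undistortPoints(uv,K,np.array([c['k1'],0,0,0.])).reshape(-1,2)
def world(n,uv,depth,T):
    s=slopes(n,uv); d=np.array(depth).reshape(-1,1); p=np.hstack([s*d,d]); return p@T[:3,:3].T+T[:3,3]
def onplane(n,uv,z,T):
    s=slopes(n,uv); d=np.hstack([s,np.ones((len(s),1))])@T[:3,:3].T; t=(z-T[2,3])/d[:,2]; return T[:3,3]+d*t[:,None]
E
python3 - <<'E'
from h import *
o=manip.get_obs(); print(o, manip.grasp_offset)
for n in ['scene','top']:
    im,d=manip.camera(n); cv2.imwrite(f'pics/{n}0.png',im); np.savez(f'{n}0.npz',im=im,d=d); print(pose(n),manip.get_calibration(n))
E
```

```text
pics
{'clock': 0.0, 'joint_pos': array([ 1.32041893,  0.33289955, -0.06469356,  1.46097929,  0.02159377,
        1.34989618, -0.08847966]), 'joint_velocities': array([-0.00109833,  0.00030639,  0.00089158,  0.00018218, -0.00026932,
       -0.00045289, -0.00017552]), 'tau': array([ 6.26813835e-04, -6.25439930e+01,  4.94146929e-02, -3.91615677e+01,
        1.61755364e-02,  9.69998713e-03,  3.10301493e-05]), 'position': array([ 0.14103639, -0.60847608,  0.2304805 ]), 'ee_rot': array([ 7.82893986e-01, -6.22154687e-01, -6.02019174e-04, -4.36415127e-04]), 'ft_force': array([-0.00390667, -0.54763967,  0.1997637 ]), 'torque': array([-0.00290148,  0.01233188,  0.02383309]), 'grip_width': 1.0037128394529773} 0.0187
[[ 0.15373593 -0.85654576  0.49264047  0.17473208]
 [-0.98804922 -0.1276391   0.08641178 -0.05955401]
 [-0.01113545 -0.50003763 -0.86593208  0.96211755]
 [ 0.          0.          0.          1.        ]] {'fx': 491.1046559633097, 'fy': 491.1046559633097, 'cx': 262.02615596035264, 'cy': 176.9521663592138, 'k1': -0.21174966921055458, 'rvec': array([ 2.04800006, -1.75928752,  0.45923673]), 'tvec': array([-0.07499128,  0.62315958,  0.75219453])}
[[-9.59764519e-04 -9.94071401e-01  1.08725018e-01  5.69782590e-01]
 [-9.99236009e-01  5.20125450e-03  3.87342965e-02  8.60052782e-03]
 [-3.90701629e-02 -1.08604777e-01 -9.93316931e-01  8.52840339e-01]
 [ 0.00000000e+00  0.00000000e+00  0.00000000e+00  1.00000000e+00]] {'fx': 462.4356670730005, 'fy': 462.4356670730005, 'cx': 255.02028931238314, 'cy': 184.82280593017552, 'k1': 0.027156037882872523, 'rvec': array([ 2.1435229 , -2.15015845,  0.07513591]), 'tvec': array([0.04246143, 0.65898238, 0.78485799])}
```

View pics/scene0.png

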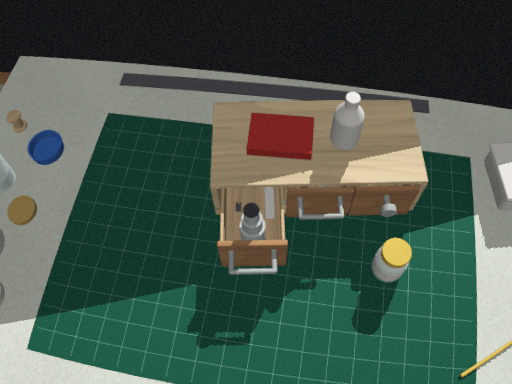

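View pics/top0.png

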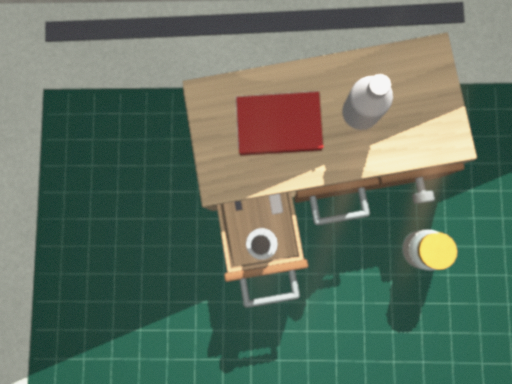

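The pictures show the brush drawer at left (+y), with its cap at about scene (252,211) and top (261,244). The tool drawer is in the middle, with its handle at top (342,216). The knob drawer is on the right, with the jar in front of it. Next I'll measure these.

```bash
python3 - <<'E'
from h import *
np.set_printoptions(precision=4,suppress=True)
S={n:np.load(n+'0.npz') for n in['scene','top']}
def blob(n,m,minA=15):
    k,l,st,c=cv2.connectedComponentsWithStats(m.astype(np.uint8))
    return [(c[i],st[i],l==i) for i in range(1,k) if st[i,4]>=minA]
def cloud(n):
    d=S[n]['d']; v,u=np.mgrid[:384,:512]; uv=np.stack([u.ravel(),v.ravel()],1)
    return world(n,uv,d.ravel(),pose(n)).reshape(384,512,3)
W={n:cloud(n) for n in S}
np.savez('W.npz',**W)
for n,(u,v) in [('top',(261,244)),('scene',(252,211)),('top',(270,298)),('top',(342,216)),('scene',(255,271)),('scene',(320,215)),('top',(437,251)),('scene',(396,252)),('top',(425,196)),('scene',(389,209))]:
    print(n,u,v,W[n][v-1:v+2,u-1:u+2].reshape(-1,3).mean(0), W[n][v,u])
# cap: dark blob
for n,(x0,x1,y0,y1) in {'top':(245,280,225,262),'scene':(238,268,198,225)}.items():
    im=S[n]['im']; m=np.zeros(im.shape[:2],bool); m[y0:y1,x0:x1]=im[y0:y1,x0:x1].max(2)<60
    for c,st,mm in blob(n,m,40):
        w=W[n][mm]; zt=np.percentile(w[:,2],90); t=w[abs(w[:,2]-zt)<.006]; print('cap',n,c,st,zt,t.mean(0),len(t)); print(onplane(n,[c],zt,pose(n)))
# handles: points in z 85..102 mm, grey bright
for n in S:
    w=W[n]; im=S[n]['im'].astype(int); g=(im.max(2)-im.min(2)<25)&(im.max(2)>90)&(abs(w[...,2]-.098)<.008)&(w[...,0]<.72)
    for c,st,mm in blob(n,g,30):
        p=w[mm]; print('steel',n,c,st,p.mean(0),p.min(0),p.max(0))
# chest top: z~.13
w=W['top']; m=(abs(w[...,2]-.130)<.006); b=max(blob('top',m,1000),key=lambda x:x[1][4]); p=w[b[2]]
print('top board',np.median(p[:,2])); print(cv2.minAreaRect((p[:,:2]*1000).astype(np.float32)))
cn=max(cv2.findContours(b[2].astype(np.uint8),0,1)[0],key=cv2.contourArea); 
print(cv2.boxPoints(cv2.minAreaRect(cn)))
E
```

```text
top 261 244 [0.5573 0.0265 0.1719] [0.5573 0.0265 0.1713]
scene 252 211 [0.5526 0.0263 0.171 ] [0.5513 0.026  0.1737]
top 270 298 [0.4692 0.0144 0.0875] [0.4709 0.0143 0.1004]
top 342 216 [ 0.6009 -0.1025  0.0993] [ 0.6009 -0.1026  0.0988]
scene 255 271 [0.4665 0.0087 0.0984] [0.4673 0.0089 0.0959]
scene 320 215 [ 0.5975 -0.0983  0.0996] [ 0.5969 -0.0982  0.1009]
top 437 251 [ 0.5452 -0.2518  0.095 ] [ 0.5452 -0.252   0.0946]
scene 396 252 [ 0.5427 -0.251   0.0944] [ 0.5419 -0.2506  0.0965]
top 425 196 [ 0.6319 -0.2321  0.1094] [ 0.6318 -0.2315  0.1113]
scene 389 209 [ 0.6245 -0.231   0.1103] [ 0.6235 -0.2306  0.1121]
cap scene [250.7988 210.0059] [244 203  15  15 169] 0.17299599562909407 [0.5542 0.0287 0.1714] 167
[[0.5533 0.0286 0.173 ]]
steel scene [386.6875 198.9792] [384 194   7  10  48] [ 0.6518 -0.2277  0.0998] [ 0.6428 -0.2345  0.0959] [ 0.6622 -0.2219  0.1026]
steel scene [320.5285 211.1347] [297 196  47  23 386] [ 0.6065 -0.0986  0.0988] [ 0.5869 -0.1434  0.0917] [ 0.6454 -0.0493  0.104 ]
steel scene [387.9221 211.1299] [382 205  15  11  77] [ 0.6249 -0.2311  0.0999] [ 0.61
[... 316 characters left out ...]
88.4591] [414 177  12  26 159] [ 0.645  -0.2261  0.0999] [ 0.6228 -0.2363  0.0921] [ 0.6633 -0.2175  0.1058]
steel top [340.7175 210.4238] [310 187  60  38 623] [ 0.6099 -0.1007  0.0987] [ 0.5881 -0.1464  0.0929] [ 0.6479 -0.0513  0.103 ]
steel top [262.9502 242.5701] [247 228  31  31 221] [0.5584 0.0252 0.1019] [0.5336 0.0026 0.0983] [0.5817 0.0511 0.1052]
steel top [270.4297 293.6105] [241 270  59  38 647] [0.4776 0.0136 0.0987] [ 0.4561 -0.0319  0.0934] [0.5148 0.0609 0.1026]
top board 0.12983743455042007
((755.213623046875, -74.93974304199219), (209.02447509765625, 434.36712646484375), 9.724181175231934)
[[179.24    78.3213]
 [453.9021  30.385 ]
 [476.2421 158.387 ]
 [201.58   206.3233]]
```

```bash
python3 - <<'E'
from h import *
np.set_printoptions(precision=4,suppress=True)
W=np.load('W.npz')
# bar top points: long thin; fit line to front-most band in each picture
for n in ['top','scene']:
    w=W[n]; im=np.load(n+'0.npz')['im'].astype(int)
    g=(im.max(2)-im.min(2)<30)&(im.max(2)>80)&(abs(w[...,2]-.098)<.009)
    for nm,(a,b) in {'brush':((.44,.53),(-.04,.07)),'tool':((.57,.655),(-.155,-.04))}.items():
        m=g&(w[...,0]>a[0])&(w[...,0]<a[1])&(w[...,1]>b[0])&(w[...,1]<b[1])
        p=w[m]; y=np.deg2rad(9.72); 
        cx=np.array([np.cos(y),np.sin(y)]); s=p[:,:2]@cx; q=p[s<np.percentile(s,2)+.012]
        vx,vy,x0,y0=cv2.fitLine(q[:,:2].astype(np.float32),cv2.DIST_HUBER,0,.01,.01).ravel()
        ang=np.degrees(np.arctan(-vx/vy)); t=q[:,:2]@np.array([-np.sin(y),np.cos(y)])
        mid=(t.min()+t.max())/2; print(n,nm,len(q),'yaw',ang,'s',np.median(q[:,:2]@cx),'len',t.max()-t.min(),'zmax',np.percentile(q[:,2],95),'mid',np.median(q[:,:2]@cx)*cx+mid*np.array([-np.sin(y),np.cos(y)]))
    m=(im.max(2)<70)&(abs(w[...,2]-.172)<.008)&(abs(w[...,0]-.555)<.03)&(abs(w[...,1]-.026)<.03)
    print(n,'cap',m.sum(),w[m].mean(0), (w[m].min(0)+w[m].max(0))/2, w[m].max(0)-w[m].min(0))
    # drawer front board tops z~.117
    m=(abs(w[...,2]-.117)<.004)&(w[...,0]>.47)&(w[...,0]<.54)&(abs(w[...,1]-.02)<.08); p=w[m]; print('front',m.sum(),cv2.minAreaRect((p[:,:2]*1000).astype(np.float32)))
    bo=(w[...,2]>.2)&(w[...,0]>.6)&(w[...,2]<.3); p=w[bo]; print('bottle',p.min(0),p.max(0))
    r=(im[...,2]>90)&(im[...,1]<50)&(w[...,2]>.14); p=w[r]; print('book',p.min(0),p.max(0))
E
```

```text
top brush 390 yaw 9.851137 s 0.46373569416942384 len 0.09060370607187707 zmax 0.10128352813772956 mid [0.4683 0.0128]
top tool 361 yaw 9.858282 s 0.573929277740529 len 0.08932033556078003 zmax 0.10156970264651077 mid [ 0.5998 -0.1022]<stdin>:16: RuntimeWarning: Mean of empty slice.
  ret = um.true_divide(
Traceback (most recent call last):
ValueError: zero-size array to reduction operation minimum which has no identity
```

```bash
python3 -m crank '[[[0.385,0.589,0,0,0,0.963,0],[0.385,0.589,0,0,0,0.963,0],[0.385,0.589,0,0,0,0.963,0],[0.385,0.589,0,0,0,0.963,0],[0.385,0.589,0,0,0,0.963,0],[0.385,0.589,0,0,0,0.963,0],[0.385,0.589,0,0,0,0.963,0],[0.385,0.589,0,0,0,0.963,0]]]' 30
```

```text
clock: 1.1
position: [0.3264, -0.3248, 0.2311]
ee_rot: [0.945, -0.328, -0.0, 0.0]
ft_force: [0.4, -1.1, 0.3]
grip_width: -0.002
```

```bash
python3 -m crank '[[[0.385,0.589,0,0,0,0.963,0],[0.385,0.589,0,0,0,0.963,0],[0.385,0.589,0,0,0,0.963,0],[0.385,0.589,0,0,0,0.963,0],[0.385,0.589,0,0,0,0.963,0],[0.385,0.589,0,0,0,0.963,0],[0.385,0.589,0,0,0,0.963,0],[0,0,0,0,0,0,0]]]'
```

```text
clock: 2.1
position: [0.4885, -0.0755, 0.2311]
ee_rot: [0.999, -0.038, 0.0, -0.001]
ft_force: [0.3, -0.5, 0.2]
grip_width: 0.001
```

```bash
python3 -m crank '[[[0.378,0.575,0,0,0,0.946,0],[0.378,0.575,0,0,0,0.946,0],[0.378,0.575,0,0,0,0.946,0],[0,0,0,0,0,0,0],[0,0,0,0,0,0,0]]]'
python3 - <<'E'
from h import *
np.set_printoptions(precision=4,suppress=True)
o=manip.get_obs(); T=pose('wrist',o); im,d=manip.camera('wrist'); cv2.imwrite('pics/w1.png',im); print(o['position'],R.from_quat(o['ee_rot']).as_matrix()[:,0]); np.savez('w1.npz',im=im,d=d,T=T)
im,d=manip.camera('scene'); cv2.imwrite('pics/s1.png',im)
E
```

```text
clock: 2.72
position: [0.5553, 0.0234, 0.2309]
ee_rot: [0.997, 0.082, -0.001, 0.0]
ft_force: [-0.2, -0.6, 0.2]
grip_width: -0.003
[0.5553 0.0234 0.2309] [ 0.9867  0.1625 -0.0011]
```

View pics/w1.png

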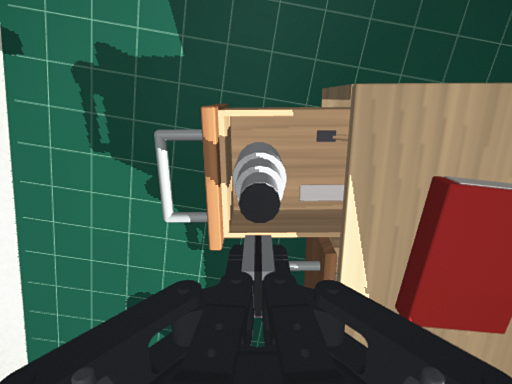

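View pics/s1.png

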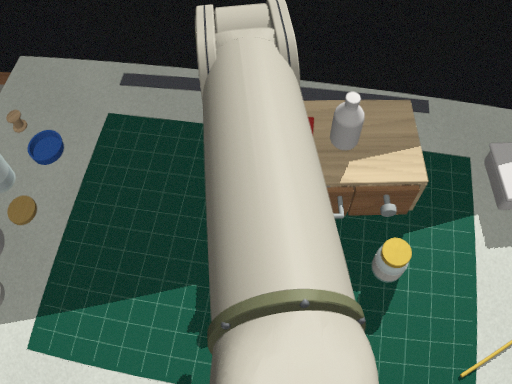

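The wrist view shows the cap at about (260,203), in line with the closed fingers. The scene camera is blocked by the arm. I'll locate the cap and bars again from the wrist depth.

```bash
python3 - <<'E'
from h import *
np.set_printoptions(precision=4,suppress=True)
z=np.load('w1.npz'); im,d,T=z['im'].astype(int),z['d'],z['T']
v,u=np.mgrid[:384,:512]; w=world('wrist',np.stack([u.ravel(),v.ravel()],1),d.ravel(),T).reshape(384,512,3)
for p in [(260,203),(165,180),(300,267),(212,180),(430,120)]: print(p,w[p[1],p[0]])
m=(im.max(2)<60)&(u>235)&(u<285)&(v>180)&(v<226)&(abs(w[...,2]-.172)<.006)
print(m.sum(),w[m].mean(0),(w[m].min(0)+w[m].max(0))/2,np.ptp(w[m],0), u[m].mean(),v[m].mean())
m=(abs(w[...,2]-.098)<.008)&(u<190)&(u>140)&(v>120)&(v<230); print('bar',w[m].mean(0),w[m].min(0),w[m].max(0),m.sum())
E
```

```text
(260, 203) [0.555  0.0283 0.1714]
(165, 180) [0.4684 0.0116 0.1001]
(300, 267) [ 0.6114 -0.0579  0.1002]
(212, 180) [0.5136 0.0238 0.1174]
(430, 120) [0.6779 0.1038 0.1299]
1236 [0.5543 0.0283 0.1719] [0.5545 0.0278 0.1717] [0.0282 0.0291 0.0049] 259.06148867313914 202.90129449838187
bar [0.4704 0.0192 0.0992] [ 0.4544 -0.0302  0.0938] [0.4945 0.0614 0.1022] 1472
```

```bash
python3 -m crank '[[[0,0.077,-0.3,0,0,0,0],[0,0,-0.3,0,0,0,0],[0,0,-0.2,0,0,0,0],[0,0,-0.1,0,0,0,0],[0,0,-0.05,0,0,0,0],[0,0,-0.05,0,0,0,0],[0,0,-0.05,0,0,0,0],[0,0,-0.05,0,0,0,0]]]'
```

```text
clock: 3.82
position: [0.556, 0.0294, 0.1656]
ee_rot: [0.997, 0.083, 0.0, 0.0]
ft_force: [0.1, 0.7, 3.4]
grip_width: 0.002
```

```bash
python3 -m crank '[[[0,0,-0.05,0,0,0,0],[0,0,-0.05,0,0,0,0],[0,0,-0.05,0,0,0,0],[0,0,-0.05,0,0,0,0],[0,0,-0.05,0,0,0,0],[0,0,-0.05,0,0,0,0],[0,0,-0.05,0,0,0,0],[0,0,-0.05,0,0,0,0]]]'
```

```text
clock: 4.82
position: [0.5559, 0.0294, 0.1413]
ee_rot: [0.997, 0.083, 0.0, -0.0]
ft_force: [0.5, -0.0, 7.9]
grip_width: 0.002
```

```bash
python3 -m crank '[[[0,0,-0.05,0,0,0,0],[0,0,-0.05,0,0,0,0],[0,0,-0.05,0,0,0,0],[0,0,-0.05,0,0,0,0],[0,0,-0.05,0,0,0,0],[0,0,-0.05,0,0,0,0],[0,0,-0.05,0,0,0,0],[0,0,-0.05,0,0,0,0]]]'
```

```text
clock: 5.82
position: [0.556, 0.0294, 0.1178]
ee_rot: [0.997, 0.083, 0.0, 0.0]
ft_force: [-1.2, -0.6, 9.7]
grip_width: 0.0
```

```bash
python3 -m crank '[[[0,0,-0.05,0,0,0,0],[0,0,-0.05,0,0,0,0],[0,0,-0.04,0,0,0,0],[0,0,0,0,0,0,0]]]'
```

```text
clock: 6.32
position: [0.5571, 0.0296, 0.1108]
ee_rot: [0.997, 0.083, 0.002, 0.0]
ft_force: [-0.7, -1.0, 17.1]
grip_width: -0.0
```

```bash
python3 -m crank '[[[0,0,-0.03,0,0,0,0],[0,0,0,0,0,0,0],[0,0,0,0,0,0,0]]]'
```

```text
clock: 6.7
position: [0.5584, 0.0299, 0.1107]
ee_rot: [0.997, 0.083, 0.003, 0.0]
ft_force: [-1.9, -0.4, 27.9]
grip_width: -0.001
```

```bash
python3 -m crank '[[[0,0,0.4,0,0,0,0],[0,0,0.6,0,0,0,0],[-0.3,-0.05,0.3,0,0,0,0],[-0.6,-0.1,0,0,0,0,0],[-0.6,-0.1,0,0,0,0,0],[-0.52,-0.12,0,0,0,0,0],[0,0,0,0,0,0,0],[0,0,0,0,0,0,0]]]'
python3 - <<'E'
from h import *
np.set_printoptions(precision=4,suppress=True)
o=manip.get_obs(); T=pose('wrist',o); im,d=manip.camera('wrist'); cv2.imwrite('pics/w2.png',im); print(o['position'])
v,u=np.mgrid[:384,:512]; w=world('wrist',np.stack([u.ravel(),v.ravel()],1),d.ravel(),T).reshape(384,512,3)
i=im.astype(int); m=(i.max(2)<60)&(abs(w[...,0]-.556)<.02)&(abs(w[...,1]-.028)<.02)&(w[...,2]>.09)
print('cap',m.sum(),np.median(w[m],0),(w[m].min(0)+w[m].max(0))/2,np.ptp(w[m],0))
m=(abs(w[...,2]-.099)<.007)&(w[...,0]<.475)&(w[...,0]>.44)&(abs(w[...,1]-.01)<.05); print('bar',m.sum(),w[m].mean(0))
E
```

```text
clock: 7.7
position: [0.4347, 0.007, 0.1851]
ee_rot: [0.997, 0.082, 0.0, 0.0]
ft_force: [0.4, -0.3, 1.4]
grip_width: 0.001
[0.4347 0.007  0.1851]
cap 1097 [0.5553 0.0289 0.1113] [0.5546 0.0272 0.1055] [0.0321 0.0311 0.0156]
bar 1405 [0.4667 0.023  0.0994]
```

View pics/w2.png

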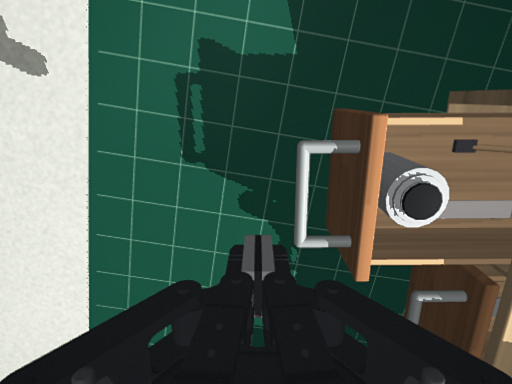

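The cap is at z 0.111, so the tube is home. Next I'll lower the fingers in front of the bar and push the drawer shut.

```bash
python3 -m crank '[[[0,0,-0.6,0,0,0,0],[0,0,-0.6,0,0,0,0],[0,0,-0.55,0,0,0,0],[0.15,0.026,0,0,0,0,0],[0.15,0.026,0,0,0,0,0],[0.2,0.034,0,0,0,0,0],[0.2,0.034,0,0,0,0,0],[0.2,0.034,0,0,0,0,0]]]'
```

```text
clock: 8.75
position: [0.4898, 0.0167, 0.0807]
ee_rot: [0.997, 0.083, 0.0, 0.0]
ft_force: [-3.2, 0.7, 2.2]
grip_width: -0.002
```

```bash
python3 -m crank '[[[0.2,0.034,0,0,0,0,0],[0.2,0.034,0,0,0,0,0],[0.2,0.034,0,0,0,0,0],[0.15,0.026,0,0,0,0,0]]]'
```

```text
clock: 9.25
position: [0.5345, 0.024, 0.0801]
ee_rot: [0.997, 0.082, 0.0, 0.0]
ft_force: [-1.9, 0.2, 1.7]
grip_width: -0.0
```

```bash
python3 -m crank '[[[0.1,0.017,0,0,0,0,0],[0.1,0.017,0,0,0,0,0],[0.08,0.014,0,0,0,0,0],[0.05,0.0085,0,0,0,0,0],[0.05,0.0085,0,0,0,0,0]]]'
```

```text
clock: 9.88
position: [0.5564, 0.0279, 0.0801]
ee_rot: [0.997, 0.082, 0.0, 0.0]
ft_force: [-2.1, -2.0, -0.3]
grip_width: -0.001
```

```bash
python3 -m crank '[[[0.05,0.0085,0,0,0,0,0],[0.05,0.0085,0,0,0,0,0],[0.05,0.0085,0,0,0,0,0],[0,0,0,0,0,0,0]]]'
```

```text
clock: 10.38
position: [0.5577, 0.028, 0.0797]
ee_rot: [0.997, 0.082, -0.009, 0.002]
ft_force: [-46.9, -7.9, 39.1]
grip_width: -0.001
```

```bash
python3 -m crank '[[[-0.5,-0.085,0,0,0,0,0],[0,0,0.6,0,0,0,45],[0,0,0.6,0,0,0,45],[0,0,0.55,0,0,0,45],[0.4,-0.75,0,0,0,0,45],[0.4,-0.75,0,0,0,0,45],[0.263,-0.603,0,0,0,0,45],[0,0,0,0,0,0,45]]]'
python3 - <<'E'
from h import *
np.set_printoptions(precision=4,suppress=True)
o=manip.get_obs(); T=pose('wrist',o); im,d=manip.camera('wrist'); cv2.imwrite('pics/w3.png',im); print(o['position'],o['grip_width'],R.from_quat(o['ee_rot']).as_matrix()[:,0])
v,u=np.mgrid[:384,:512]; w=world('wrist',np.stack([u.ravel(),v.ravel()],1),d.ravel(),T).reshape(384,512,3)
np.savez('w3.npz',im=im,w=w)
E
```

```text
clock: 11.38
position: [0.5999, -0.1055, 0.1846]
ee_rot: [0.997, 0.08, 0.0, 0.0]
ft_force: [-0.6, 1.7, -0.2]
grip_width: 0.527
[ 0.5999 -0.1055  0.1846] 0.5269620878003208 [0.9872 0.1594 0.0004]
```

View pics/w3.png

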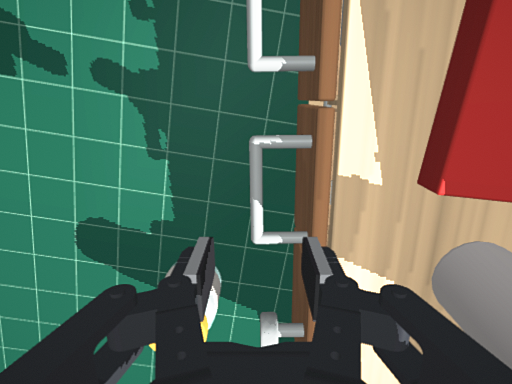

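The brush drawer's face lines up with the tool drawer's. The tool bar is at about (257,190), midway between the open fingers.

```bash
python3 - <<'E'
from h import *
np.set_printoptions(precision=4,suppress=True)
w=np.load('w3.npz')['w']; v,u=np.mgrid[:384,:512]
cx=np.array([.9854,.1702]);cy=np.array([-.1702,.9854])
for nm,(a,b) in {'tool':(140,240),'brush':(0,70)}.items():
    m=(u>235)&(u<275)&(v>a)&(v<b)&(abs(w[...,2]-.098)<.007); p=w[m]
    s=p[:,:2]@cx; t=p[:,:2]@cy; print(nm,m.sum(),np.median(s),t.min(),t.max(),np.median(s)*cx+(t.min()+t.max())/2*cy)
    m=(u>300)&(u<318)&(v>a)&(v<b)&(abs(w[...,2]-.117)<.004); print(' front s',np.median(w[m][:,:2]@cx),m.sum())
E
```

```text
tool 1424 0.5713457800354511 -0.2418943271627704 -0.16074493380672714 [ 0.5973 -0.1011]
 front s 0.6136874106739936 492
brush 1166 0.5714774540449001 -0.11107255109689793 -0.0686394619839507 [0.5784 0.0087]
 front s nan 0
  return _methods._mean(a, axis=axis, dtype=dtype,
  ret = ret.dtype.type(ret / rcount)
```

```bash
python3 -m crank '[[[-0.02,0.02,-0.6,0,0,0,45],[0,0,-0.5,0,0,0,45],[0,0,-0.4,0,0,0,45],[0,0,-0.3,0,0,0,45],[0,0,0,0,0,0,0],[0,0,0,0,0,0,0],[0,0,0,0,0,0,0],[0,0,0,0,0,0,0]]]' 40
```

```text
clock: 12.42
position: [0.5977, -0.1, 0.0778]
ee_rot: [0.997, 0.083, -0.0, -0.0]
ft_force: [-6.0, 0.9, 2.9]
grip_width: 0.1
```

```bash
python3 -m crank '[[[-0.1,-0.017,0,0,0,0,0],[-0.2,-0.034,0,0,0,0,0],[-0.2,-0.034,0,0,0,0,0],[-0.25,-0.043,0,0,0,0,0],[-0.25,-0.043,0,0,0,0,0],[-0.25,-0.043,0,0,0,0,0],[-0.25,-0.043,0,0,0,0,0],[-0.2,-0.034,0,0,0,0,0]]]'
```

```text
clock: 13.42
position: [0.4954, -0.1176, 0.0778]
ee_rot: [0.997, 0.083, 0.001, 0.0]
ft_force: [2.7, 4.7, 3.0]
grip_width: 0.098
```

```bash
python3 -m crank '[[[-0.15,-0.026,0,0,0,0,0],[-0.12,-0.02,0,0,0,0,0],[-0.08,-0.014,0,0,0,0,0],[-0.05,-0.0085,0,0,0,0,0],[-0.04,-0.007,0,0,0,0,0],[0,0,0,0,0,0,0],[0,0,0,0,0,0,0]]]'
```

```text
clock: 14.3
position: [0.4695, -0.1221, 0.0777]
ee_rot: [0.997, 0.083, 0.001, 0.0]
ft_force: [1.2, 4.2, 5.2]
grip_width: 0.098
```

```bash
python3 -m crank '[[[0,0,0,0,0,0,45],[0,0,0,0,0,0,45],[0,0,0,0,0,0,45],[0,0,0.3,0,0,0,45],[0,0,0.6,0,0,0,45],[0,0,0.6,0,0,0,45],[-0.2,0,0.5,0,0,0,45],[0,0,0,0,0,0,45]]]'
python3 - <<'E'
from h import *
np.set_printoptions(precision=4,suppress=True)
o=manip.get_obs(); T=pose('wrist',o); im,d=manip.camera('wrist'); cv2.imwrite('pics/w4.png',im); print(o['position'],o['grip_width'],o['ft_force'])
v,u=np.mgrid[:384,:512]; w=world('wrist',np.stack([u.ravel(),v.ravel()],1),d.ravel(),T).reshape(384,512,3)
np.savez('w4.npz',im=im,w=w)
im,d=manip.camera('top'); cv2.imwrite('pics/t4.png',im)
v,u=np.mgrid[:384,:512]; w=world('top',np.stack([u.ravel(),v.ravel()],1),d.ravel(),pose('top')).reshape(384,512,3); np.savez('t4.npz',im=im,w=w)
E
```

```text
clock: 15.3
position: [0.4584, -0.1228, 0.2003]
ee_rot: [0.997, 0.082, 0.002, 0.001]
ft_force: [-0.4, -0.1, 0.2]
grip_width: 0.524
[ 0.4584 -0.1228  0.2003] 0.5238800573366017 [-0.431  -0.0809  0.2019]
```

View pics/w4.png

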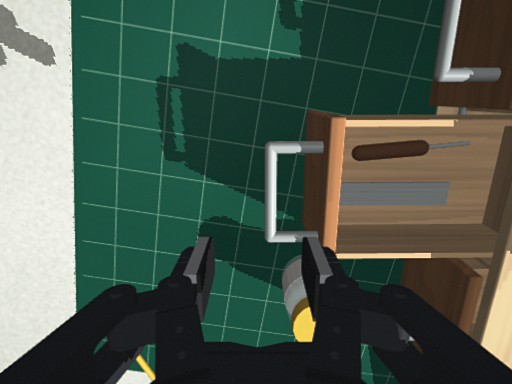

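View pics/t4.png

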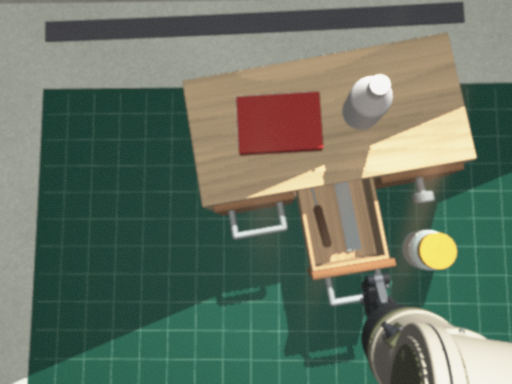

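```bash
python3 - <<'E'
from h import *
cx=np.array([.9854,.1702])
v,u=np.mgrid[:384,:512]
w=np.load('w4.npz')['w']
f=lambda w,a,b,c,d:(lambda m:(np.median(w[m][:,:2]@cx),m.sum()))((u>a)&(u<b)&(v>c)&(v<d)&(abs(w[...,2]-.099)<.006))
print('wrist tool',f(w,262,282,155,230),'brush',f(w,435,465,0,70))
w=np.load('t4.npz')['w']; print('top brush',f(w,240,282,222,240))
print('top knob',w[196,425])
E
```

```text
wrist tool (np.float64(0.4404165744290768), np.int64(858)) brush (np.float64(0.5682713817621099), np.int64(1070))
top brush (np.float64(0.5733896587481133), np.int64(258))
top knob [ 0.63185156 -0.23185317  0.11019463]
```

```bash
python3 -c "
from workcell import manip
print(manip.hand_in())"
```

```text
the job is handed in; nothing more can be done
None
```

I pressed the tube home, pushed the brush drawer shut, pulled the tool drawer out to its stop, let go, and handed the job in at about 15.4 s. The hand-in reports no verdict, so the results below are my own measurements.

- **Tube:** the press met about 3 N, then about 8–10 N, then a hard stop, so the innermost section should have gone in first. The cap's top then read 0.111 m above the table, which is the fully home height. I did not measure it again after shutting the drawer.
- **Brush drawer:** after the push, its bar lined up with the shut tool drawer's bar to about 0.1 mm. In the last top view it was within about 0.5 mm of the shut tool bar's earlier position.
- **Tool drawer:** it is about 128–133 mm out, depending on which view I use. The arm itself travelled 130 mm, which matches the stop. I saw no force rise at the end of the pull.
- **Knob drawer, jar, bottle and book:** the knob's position was unchanged, and the jar, bottle and book appeared unmoved in the top view.
- **Gripper:** it was open and clear of everything, with near-zero wrist force.

One disagreement: the last wrist view put the shut brush bar about 5 mm nearer the robot than the top view did. That bar was at the picture's edge, and the arm may still have been settling, so I trusted the top view.

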